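Stir the beads, then draw the magnifier out over them and hold it

TASK

The beads are to be inspected: with the wooden stick stir them round in the dish until every one of the seven has clearly shifted from its place, spilling none and keeping the gripper itself off them, and stand the stick back in its block. Then press the lock button on the magnifier's sleeve down and draw the lens out by its knob until the third long line of the scale is level with the mouth of the sleeve. It springs back when let go, so finish with the knob still gripped, holding the lens still on that line over the dish; leave the tin, the jar and the screwdriver alone.

Things in the scene. Friction and masses are not known exactly. Their poses are not given: they have to be found in the camera images.
- magnifier: bench magnifier stand, fixed: round steel foot 170 mm across, column, and a level square sleeve 28 mm wide and high, 270 mm long, axis 170 mm above the bench. Origin on the bench below the sleeve's open mouth; +x points level out of the mouth, the way the lens is drawn; sleeve from x = -270 to 0 mm, column at x = -150 mm; z up
- sleeve_mouth (a point): middle of the top edge of the sleeve's mouth, 184 mm above the bench: the edge at which the scale is read
- lens_arm (a joint): draw-out of the 18 mm square aluminium lens tube, m: 0 fully in (start, locked), stop at 0.190. Black scale lines on its top and sides: short every 10 mm, long full-width every 50 mm (none at 0): first, second, third long line level with the mouth at 0.050, 0.100, 0.150. A return spring pulls it in with 2.3 N at 0 rising to 4.5 N at 0.150, so it runs home when let go. Weighs about 0.28 kg
- lens_knob (a point): grip knob, moving with the lens: upright black cylinder 24 mm in diameter, 182 to 227 mm above the bench, on a head block 30 mm wide at the tube's outer end; this point is on its axis, half-way up (204.5 mm), 50 mm beyond the mouth when the tube is in. The lens (rim top 175 mm above the bench, below the knob's foot) lies further out
- lens_center (a point): centre of the lens, a clear disc in a dark round frame (94 mm over all), 170 mm above the bench
- lock_button (a joint): how far the lock button is pushed down, m: 0 up (locked, as at the start), 0.006 fully down (tube free); the tube is free from about 0.005. It goes down against about 2.5 to 3 N of friction and stays down where it is left: it need not be held
- lock_button_top (a point): middle of the lock button's top: steel cap 20 mm in diameter, 10 mm proud of a dark housing (38 x 34 mm) on the sleeve, 45 mm behind the mouth; 202 mm above the bench when up, 196 mm when down; moves with the button
- dish: white round dish, fixed to the bench: 132 mm across the rim, 40 mm high, wall 4 mm, flat floor 6 mm thick (inside radius about 57 mm at the floor, 62 mm at the rim). Origin: centre of its underside; z up. With the tube drawn out to its third long line the lens is above it
- bead1: chunky round bead, 22 mm in diameter, in the dish; origin at its centre; seven in all, in mixed glass, ceramic and wood, about 15 g each
- bead2: chunky round bead, 22 mm in diameter, in the dish; origin at its centre
- bead3: chunky round bead, 22 mm in diameter, in the dish; origin at its centre
- bead4: chunky round bead, 22 mm in diameter, in the dish; origin at its centre
- bead5: chunky round bead, 22 mm in diameter, in the dish; origin at its centre
- bead6: chunky round bead, 22 mm in diameter, in the dish; origin at its centre
- bead7: chunky round bead, 22 mm in diameter, in the dish; origin at its centre
- stick: plain round wooden stick, 10 mm in diameter, 200 mm long, 20 g, standing upright in the tool block; origin at the middle of its lower end, z along the stick to its upper end. Its upper end is 215 mm above the bench when it stands in the block
- stick_tip (a point): middle of the stick's lower end
- tool_block: dark wooden block 70 x 70 x 80 mm (high), fixed, one round hole in the middle of its top, 13 mm wide (mouth chamfered to about 19 mm) and 65 mm deep, in which the stick stands, leaning a little; origin: centre of the underside
- tool_block_hole0 (a point): centre of the hole's mouth, in the block's top face 80 mm above the bench
- tin: bystander: round flat metal tin, 62 mm across, 26 mm high; origin centre of underside
- jar: bystander: small jar with white lid, 48 mm across, 65 mm high; origin centre of underside
- screwdriver: bystander: small screwdriver with wooden handle, 150 mm long, lying flat
Not all that is in view belongs to the job. Of the things like the tool_block, leave any that is purple; of the rest the smaller one is meant.

How it is judged:
By the outcome, as a careful person would: the job done as asked, in the order asked, and still so for the second after the job is handed in, while the arm keeps its last pose, push and grip.
It also fails if it takes over 72 s, if anything falls off the work surface, if the arm or the gripper's body presses on something with over 40 N, if the wrist force passes 120 N, or if a joint passes its speed limit or range.

ROBOT

A 6-joint arm with a two-finger parallel gripper is mounted at the origin on the work surface. World frame = base frame: x ahead of the robot, y to its left, z up, the work surface at z = 0. Lengths are in m, angles in degrees, forces in N, time in s.
With the tool pointing down it reaches from about 0.375 to 0.75 m from the base axis. Payload 9 kg.
Tool frame: the origin (TCP) lies where the fingers leave the gripper's body, on its centre line; the fingertips stand 73 mm ahead of it and the grasp point (between the pads) lies 54 mm ahead of it (robot.tip_reach is the distance from the TCP to the fingertips, in m); z points along the fingers, y is the line along which they close (so a half turn about z gives the same grasp; the last joint's range is limited). The gripper opens to 85 mm and grips with 20 to 120 N. Pads are 22 mm wide; open, the fingers measure 114 mm over their backs; the gripper's body (76 mm by 85 mm) begins 54 mm behind the grasp point. The pads swing forward as they close: fully open they stand 13 mm farther back than shut.
Start: joints at [54.219, 5.964, 5.575, 89.605, 0, 77.527], TCP at [0.237, 0.551, 0.304] pointing down, gripper open.
Joint ranges: [-171.21, 171.21], [-48.23, 106.86], [-62.78, 66.21], [-105.2, 120.99], [-86.42, 89.51], [-180, 180]. Speed limits (degrees/s): [127.2, 127.2, 147.25, 180, 180, 180].

INTERFACE

Orientations are given as [roll, pitch, yaw] about the fixed x, y, z axes, in that order (R = Rz(yaw) Ry(pitch) Rx(roll)).
In Python, from plant import robot gives the robot as it stands. Calls block until the motion is done:
- robot.move_pose(position, orientation): joint-space move of the TCP to a pose.
- robot.line_to(position, vel=0.15, rotation=None, guard=None): straight line of the TCP; rotation=None keeps the orientation; vel is the mean speed in m/s. With guard (N) it stops when the force on the tool has changed by that much, and returns True; else False.
- robot.goto_joints(angles): joint-space move.
- robot.set_gripper(opening): finger opening in m; the grip force is fixed at half the most; returns when the fingers have stopped.
- robot.pause(seconds).
- robot.ik(position, orientation): joint angles nearest the present ones, or None.
- robot.observe(): the state.
- robot.grab_frame(name): name is "side" or "top" or "wrist"; returns the picture (420x560x3 uint8, blue, green, red); there is no depth.
- robot.get_calibration(name): a dict with "vertical_fov" (degrees; the focal length in pixels is half the picture's height over the tangent of half this angle, whatever the lens; pixels are square), "cx", "cy" (the principal point, pixels), "rvec" (rotation vector, rad) and "tvec" (3), from world to camera coordinates, as OpenCV has them. Camera axes: x right, y down, z forward; pixel columns grow to the right and rows downward; lengths in m; the calibration is good to about 2 mm. The wrist camera is an equidistant fisheye: a pixel r from the principal point sees the ray r / f radians off the axis. A picture is of the moment at which its call begins: read the wrist's pose just before it. get_calibration takes no time and is no camera call; for the wrist camera it gives the pose at the moment of the call.
A pose or a line that the arm cannot do raises robot.IKError and nothing moves.
- robot.job_done(): hands the job in; it is judged then, once.
The state is a dict: "time": time; "q": joint angles; "qvel": joint speeds; "joint_torque": joint torques, N m; "tool_pos": TCP position; "tcp_rot": TCP orientation; "ft_force": force on the tool from outside, world axes, zero at the start; "torque": the same for the moment, N m; "gripper_width": finger opening in m; "gripper_force": force on a finger pad.
Only numpy, scipy, OpenCV 4.12 (cv2) and the standard library are available. Lean on these libraries where they do the work, as an engineer would, in place of code of your own. Each camera call takes 0.05 s, during which the arm holds its last target. There are 200 camera calls.

## Working session

There is one attempt and no reset: what is moved stays moved. The work goes in short steps, each a Python script; the robot and the scene stay as the last script left them, time stands still between calls to the robot, and variables do not carry over. Pictures are saved under pics/ and viewed, at most 13 in all, crops included, and the job is handed in when it is done.

```bash
mkdir -p pics; ls
python3 - <<'E'
from plant import robot
import cv2,numpy as np
for n in ("side","top"):
    f=robot.grab_frame(n); cv2.imwrite(f"pics/{n}0.png",f)
    c=robot.get_calibration(n); R=cv2.Rodrigues(np.array(c["rvec"]))[0]
    print(n,c["vertical_fov"],c["cx"],c["cy"],-R.T@np.array(c["tvec"]).ravel(),R[2])
E
```

```text
pics
side 43.94204817764362 277.63942705594997 212.30190555823626 [-0.02436991 -0.46390141  0.87247563] [ 0.52923346  0.50140372 -0.68447516]
top 49.614316472689545 284.1847061752612 207.6964752601154 [0.43860209 0.06983392 1.00834192] [ 0.12655102 -0.00113825 -0.99195945]
```

View pics/top0.png

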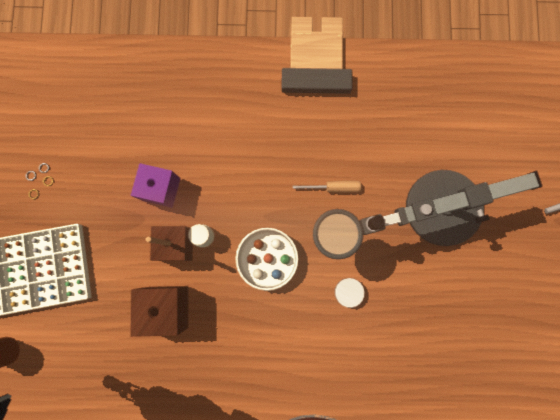

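View pics/side0.png

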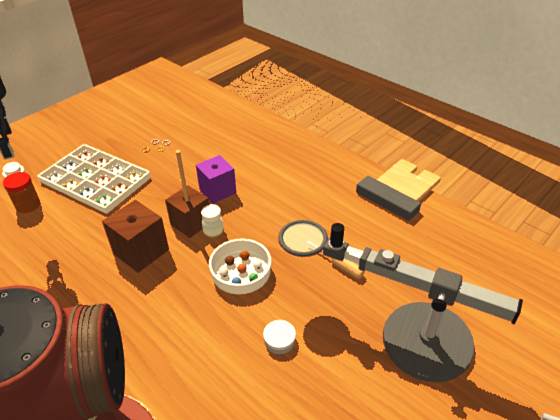

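The top view shows three blocks: purple at (155,184), small dark with the stick at (169,243), and large dark at (158,312). I choose the small dark, non-purple one at (169,243). The dish is at (267,260), jar (200,236), knob (375,222), button (426,209), lens (338,234), tin (350,293) and screwdriver (330,187). The side view shows the stick's top at (180,152), the knob at (337,232) and the button at (388,256).

```bash
cat > h.py <<'E'
from plant import robot
import cv2, numpy as np
def ray(name,uv,c=None):
    c=c or robot.get_calibration(name)
    R=cv2.Rodrigues(np.array(c["rvec"],float))[0]; t=np.array(c["tvec"],float).ravel()
    f=210/np.tan(np.radians(c["vertical_fov"]/2)); d=np.array([(uv[0]-c["cx"])/f,(uv[1]-c["cy"])/f,1.])
    if name=="wrist":
        r=np.hypot(*d[:2]); d=np.array([*(d[:2]/max(r,1e-9)*np.sin(r)),np.cos(r)])
    return -R.T@t, R.T@d
def onz(name,uv,z,c=None):
    o,d=ray(name,uv,c); return o+d*(z-o[2])/d[2]
def cross(p,q):
    (a,u),(b,v)=p,q
    s=np.linalg.lstsq(np.c_[u,-v],b-a,rcond=None)[0]
    A,B=a+s[0]*u,b+s[1]*v; return (A+B)/2, np.linalg.norm(A-B)
E
python3 - <<'E'
from h import *
T=cv2.imread("pics/top0.png");S=cv2.imread("pics/side0.png")
a=cv2.resize(T[150:350,100:300],(400,400),interpolation=cv2.INTER_CUBIC)
b=cv2.resize(S[140:300,150:310],(400,400),interpolation=cv2.INTER_CUBIC)
c=cv2.resize(T[160:260,300:400],(400,200)[:1]*2,interpolation=cv2.INTER_CUBIC)
d=cv2.resize(T[160:260,400:550],(400,267),interpolation=cv2.INTER_CUBIC)
o=np.zeros((600,800,3),np.uint8); o[:300,:300]=cv2.resize(a,(300,300)); o[:300,300:600]=cv2.resize(b,(300,300)); o[300:,:300]=cv2.resize(c,(300,300)); o[300:567,300:700]=d
cv2.imwrite("pics/crop0.png",o)
def blob(I,x0,y0,x1,y1,fn):
    hs=cv2.cvtColor(I,cv2.COLOR_BGR2HSV)[y0:y1,x0:x1].astype(int)
    m=fn(hs[...,0],hs[...,1],hs[...,2]).astype(np.uint8)
    n,l,s,ce=cv2.connectedComponentsWithStats(m); k=1+np.argmax(s[1:,4]); 
    (cx,cy),ax,an=cv2.fitEllipse(cv2.convexHull(np.argwhere(l==k)[:,::-1].astype(np.float32)))
    return np.array([cx+x0,cy+y0]),np.round(ax,1)
p,ax=blob(T,225,220,310,300,lambda h,s,v:(s<70)&(v>120)); print("dish",p,ax,onz("top",p,.04).round(4))
p,ax=blob(T,305,200,366,262,lambda h,s,v:v<75); print("lens",p,ax,onz("top",p,.172).round(4))
p,ax=blob(T,364,210,388,234,lambda h,s,v:v<55); print("knob",p,ax,onz("top",p,.215).round(4))
for n,tp,sp,z in [("sticktop",(149,239),(180,152),.215),("hole",(168,241),None,.08),("knobtop",(375.5,222),(337,228),.227),("button",(426,209),(388,256),.202),("sleeve end",(538,180),None,.17),("jar",(201,235),None,.065)]:
    print(n,onz("top",tp,z).round(4), onz("side",sp,z).round(4) if sp else "", cross(ray("top",tp),ray("side",sp)) if sp else "")
E
```

```text
dish [266.39362335 258.51438522] [61.6 61.8] [0.453  0.1047 0.04  ]Traceback (most recent call last):
  File "<stdin>", line 16, in <module>
  File "<stdin>", line 12, in blob
    return _wrapfunc(a, 'argmax', axis=axis, out=out, **kwds)
    return bound(*args, **kwds)
ValueError: attempt to get argmax of an empty sequence
```

View pics/crop0.png

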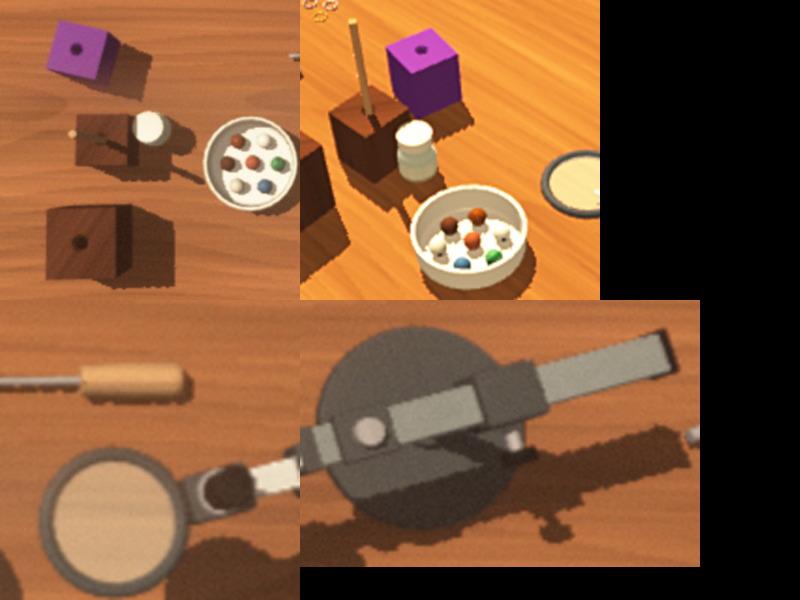

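The crop confirms the choice: the stick stands in the small dark block, with its top at full-image pixel (148,239). The purple and large blocks are empty. The lens centre is at (338,233.7), the knob's top at (377.8,222) and the button at (426,209.5).

Run:
```python
from h import *
P={}
for n,tp,sp,z in [("sticktop",(148.3,238.7),(178.7,151.5),.215),("hole",(167,241.5),None,.08),("knobtop",(377.8,221.9),(337,228),.227),("button",(426.2,209.4),(388,256),.202),("lens",(338,233.7),(303,238),.172),("sleeve end",(538,179.5),None,.175),("jar",(201,235),None,.065)]:
    P[n]=onz("top",tp,z); print(n,P[n].round(4), onz("side",sp,z).round(4) if sp else "", cross(ray("top",tp),ray("side",sp)) if sp else "")
d=P["lens"]-P["sleeve end"]; u=d[:2]/np.hypot(*d[:2]); print("u",u,np.degrees(np.arctan2(u[1],u[0])))
for n in P: print(n,(P[n][:2]-P["button"][:2])@u)
print(P["lens"][:2]+.15*u)
s=robot.observe(); print(s["tcp_rot"])
```

```text
sticktop [0.4814 0.3049 0.215 ] [0.4825 0.3014 0.215 ] (array([0.48266259, 0.30431234, 0.2135359 ]), np.float64(0.0031046767036316167))
hole [0.4836 0.3065 0.08  ]  
knobtop [ 0.5162 -0.0932  0.227 ] [ 0.5145 -0.0958  0.227 ] (array([ 0.51669821, -0.09399512,  0.22409928]), np.float64(0.0005205198785953555))
button [ 0.5426 -0.1853  0.202 ] [ 0.5399 -0.1888  0.202 ] (array([ 0.5433212 , -0.18686614,  0.19770012]), np.float64(0.0004546222288080516))
lens [ 0.4986 -0.0311  0.172 ] [ 0.4973 -0.0335  0.172 ] (array([ 0.49908503, -0.03164101,  0.16921936]), np.float64(0.0006790382207990486))
sleeve end [ 0.6058 -0.4041  0.175 ]  
jar [0.499  0.2405 0.065 ]  
u [-0.27615063  0.96111437] 106.03059590432018
sticktop 0.488089928797188
hole 0.4890302827353544
knobtop 0.09583164514785923
button 0.0
lens 0.1604028272734975
sleeve end -0.22775327054423344
jar 0.42132502781904846
[0.45721141 0.11309432]
[-1.79936682e+02 -1.53462083e-02  1.56691239e+02]
```

Run:
```python
from h import *
Y=106.03
for n,p in dict(stick=(.4825,.305,.224),dish=(.453,.105,.221),knob=(.5165,-.0935,.26),button=(.5428,-.186,.27),end=(.475,.0507,.26)).items():
    print(n,[None if q is None else np.round(q,0) for q in (robot.ik(p,[180,0,Y]),robot.ik(p,[180,0,Y-180]))])
robot.move_pose([.4825,.305,.305],[180,0,Y])
f0=robot.observe()["ft_force"]
robot.line_to([.4825,.305,.224],vel=.12,guard=8)
robot.set_gripper(0.0)
s=robot.observe(); print(s["time"],s["tool_pos"],s["gripper_width"],s["gripper_force"],np.array(s["ft_force"])-f0)
robot.line_to([.4825,.305,.325],vel=.12,guard=15)
s=robot.observe(); print(s["time"],s["tool_pos"],np.array(s["ft_force"])-f0)
import pickle
c=robot.get_calibration("wrist"); w=robot.grab_frame("wrist"); cv2.imwrite("pics/w1.png",w); pickle.dump(c,open("w1.pkl","wb"))
cv2.imwrite("pics/s1.png",robot.grab_frame("side"))
cv2.imwrite("pics/ws1.png",np.hstack([cv2.resize(w,(400,300)),cv2.resize(cv2.imread("pics/s1.png")[60:285,80:380],(400,300))]))
```

```text
stick [array([19.,  1., -8., 81.,  0., 93.]), array([ 19.,   1.,  -8.,  81.,   0., -87.])]
dish [array([ -3., -18., -26.,  83.,   0.,  71.]), array([  -3.,  -18.,  -26.,   83.,    0., -109.])]
knob [array([-25.,  -7., -12.,  85.,   0.,  49.]), array([ -25.,   -7.,  -12.,   85.,    0., -131.])]
button [array([-32.,   1.,  -3.,  86.,   0.,  42.]), array([ -32.,    1.,   -3.,   86.,    0., -138.])]
end [array([-10., -16., -20.,  86.,   0.,  64.]), array([ -10.,  -16.,  -20.,   86.,    0., -116.])]
2.925 [0.48255388 0.30499814 0.22416857] 0.008473756298164695 58.398181200027466 [-0.72629212 -0.53178424  1.93135571]
3.9167 [0.4822774  0.30492808 0.3240573 ] [ 0.21057186 -0.36790677 -1.2835854 ]
```

View pics/ws1.png

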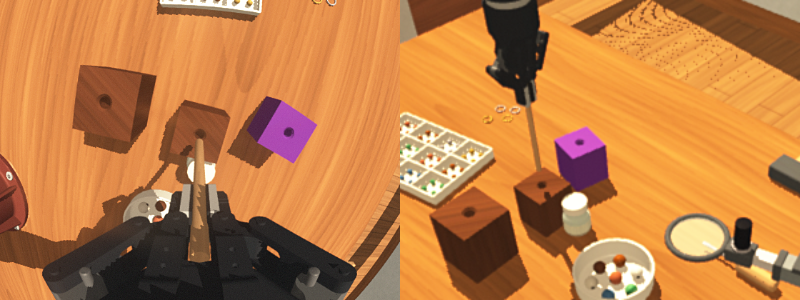

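The left half is the wrist view, with the stick in hand and its tip near (280,192) in the full image, above the small block. The right half is the side view, with the tip at about (183,189) and the stick nearly upright.

Run:
```python
from h import *
import pickle
c=pickle.load(open("w1.pkl","rb"))
print("tip",cross(ray("wrist",(280,192),c),ray("side",(183.5,189))), onz("wrist",(280,192),.115,c), onz("side",(183.5,189),.115))
print("hole", onz("wrist",(280,187),.08,c))
B=np.array([onz("top",p,.02)[:2] for p in [(258,244),(276,244),(252,258.7),(268,258.7),(285.3,258.7),(257.3,274),(276.7,274)]])
D=np.array([.453,.1047]); print(((B-D)*1000).round(0))
```

```text
tip (array([0.48183076, 0.30985051, 0.10551423]), np.float64(0.0022651706667433935)) [0.48010799 0.31271747 0.115     ] [0.47669362 0.30000398 0.115     ]
hole [0.48125846 0.30899479 0.08      ]
[[ 31.  20.]
 [ 32. -20.]
 [ -1.  32.]
 [ -0.  -3.]
 [  1. -40.]
 [-33.  20.]
 [-32. -22.]]
```

Run:
```python
from h import *
C=np.array([.453,.1047-.003])
def go(x,y,z,v,g=None): return robot.line_to([C[0]+x,C[1]+y,z],vel=v,guard=g)
go(.021,-.001,.325,.2); print(go(.021,-.001,.221,.12,4), robot.observe()["tool_pos"])
hit=[]
def ring(r0,r1,turns,a0=0,n=10,v=.09):
    for k in range(1,int(n*turns)+1):
        a=a0+2*np.pi*k/n; r=r0+(r1-r0)*k/(n*turns)
        if go(r*np.cos(a),r*np.sin(a),.221,v,12): hit.append((k,r))
ring(.021,.032,1); ring(.032,.032,1.)
go(-.02,0,.221,.09,12); go(.0,-.02,.221,.09,12); 
ring(.02,.03,.7,a0=-np.pi/2)
s=robot.observe(); print(s["time"],hit,s["ft_force"],s["gripper_width"])
p=s["tool_pos"]; robot.line_to([p[0],p[1],.325],vel=.15)
robot.line_to([.4823,.3049,.325],vel=.25)
s=robot.observe(); print(s["time"],s["ft_force"])
import pickle
c=robot.get_calibration("wrist"); w=robot.grab_frame("wrist"); cv2.imwrite("pics/w2.png",w); pickle.dump(c,open("w2.pkl","wb"))
cv2.imwrite("pics/s2.png",robot.grab_frame("side")); t=robot.grab_frame("top"); cv2.imwrite("pics/t2.png",t)
T=cv2.imread("pics/top0.png")
R=lambda I:cv2.resize(I,(400,300),interpolation=cv2.INTER_CUBIC)
cv2.imwrite("pics/m2.png",np.vstack([np.hstack([R(w[100:280,200:440]),R(cv2.imread("pics/s2.png")[90:240,100:300])]),np.hstack([R(T[212:302,207:327]),R(t[212:302,207:327])])]))
```

```text
False [0.47438148 0.10073794 0.22187606]
16.6583 [] [-0.35358698 -0.45161764  0.1108118 ] 0.00828419522085283
18.4583 [-0.04234802  0.36722747 -0.80767581]
```

View pics/m2.png

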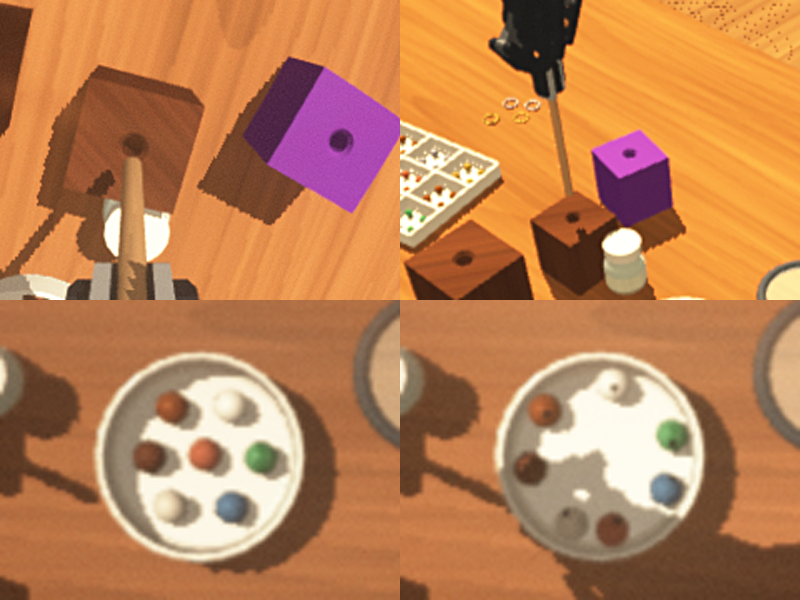

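The top row shows the stick held nearly upright above the block, with its tip at wrist pixel (280,196) and the hole at (280,186). The bottom row compares the dish before and after: no bead was spilled and all moved, but the cream one (168,507)->(170,522 in the crop) only shifted about 10 mm. I'll sweep once more along the wall.

Run:
```python
from h import *
import pickle
c=pickle.load(open("w2.pkl","rb"))
print("tip",cross(ray("wrist",(279.8,196),c),ray("side",(185,186.5)))[0].round(4),"hole w",onz("wrist",(280.4,186.4),.08,c).round(4),"s",onz("side",(186,198),.08).round(4))
C=np.array([.453,.1047-.003])
def go(x,y,z,v,g=None): return robot.line_to([C[0]+x,C[1]+y,z],vel=v,guard=g)
go(0,0,.325,.25); print(go(0,0,.221,.15,4))
hit=[]
# image right=-y, up=+x ; start in the gap white-green (up right), sweep
a0=np.radians(-40)
for k in range(0,12):
    a=a0-2*np.pi*k/13
    if go(.037*np.cos(a),.037*np.sin(a),.221,.09,10): hit.append(k)
go(0,0,.221,.09,10)
print(hit,robot.observe()["ft_force"])
go(0,0,.325,.2)
robot.line_to([.4823,.3049,.325],vel=.25)
print(robot.observe()["time"])
c=robot.get_calibration("wrist"); w=robot.grab_frame("wrist"); cv2.imwrite("pics/w3.png",w); pickle.dump(c,open("w3.pkl","wb"))
s=robot.grab_frame("side"); t=robot.grab_frame("top"); cv2.imwrite("pics/t3.png",t); cv2.imwrite("pics/s3.png",s)
R=lambda I:cv2.resize(I,(400,300),interpolation=cv2.INTER_CUBIC)
cv2.imwrite("pics/m3.png",np.vstack([np.hstack([R(w[150:240,220:340]),R(s[150:240,125:245])]),np.hstack([R(cv2.imread("pics/top0.png")[212:302,207:327]),R(t[212:302,207:327])])]))
```

```text
tip [0.4832 0.3066 0.1132] hole w [0.4813 0.3089 0.08  ] s [0.4831 0.3063 0.08  ]
False
[] [-0.17631259  0.50413741 -0.75823212]
27.0333
```

View pics/m3.png

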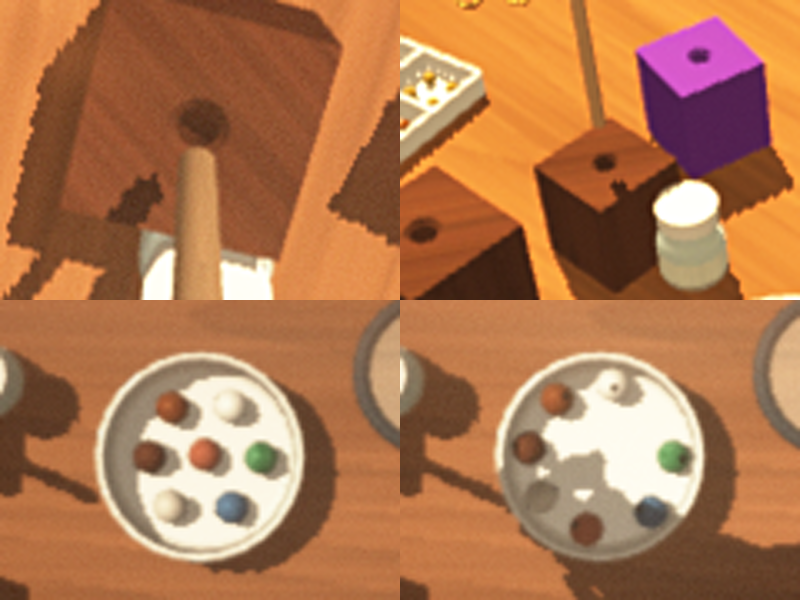

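The top crops show the tip just beside and in line with the hole. In the dish the beads are still all in, but green (262,457)->(272,457) is now only about 7 mm from its first place, because the stick slips past on the inside. I'll sweep once more at radius 45 mm, squarely behind the beads, starting in the gap between white and green.

Run:
```python
from h import *
import pickle
C=np.array([.453,.1047-.002])
def go(x,y,z,v,g=None): return robot.line_to([C[0]+x,C[1]+y,z],vel=v,guard=g)
go(0,0,.325,.3); print(go(0,0,.221,.2,4))
hit=[]; n=18
for k in range(0,11):
    a=np.radians(-50)-2*np.pi*k/n
    if go(.045*np.cos(a),.045*np.sin(a),.221,.1,10): hit.append(k)
print(hit,robot.observe()["ft_force"])
go(.8*.045*np.cos(a),.8*.045*np.sin(a),.325,.2)
robot.line_to([.4823,.3049,.325],vel=.3)
print(robot.observe()["time"])
c=robot.get_calibration("wrist"); w=robot.grab_frame("wrist"); cv2.imwrite("pics/w4.png",w); pickle.dump(c,open("w4.pkl","wb"))
s=robot.grab_frame("side"); t=robot.grab_frame("top"); cv2.imwrite("pics/t4.png",t); cv2.imwrite("pics/s4.png",s)
R=lambda I:cv2.resize(I,(400,300),interpolation=cv2.INTER_CUBIC)
cv2.imwrite("pics/m4.png",np.vstack([np.hstack([R(w[150:240,220:340]),R(s[150:240,125:245])]),np.hstack([R(cv2.imread("pics/top0.png")[212:302,207:327]),R(t[212:302,207:327])])]))
```

```text
True
[] [ 0.93958271 -1.30420539  0.33364208]
33.9417
```

View pics/m4.png

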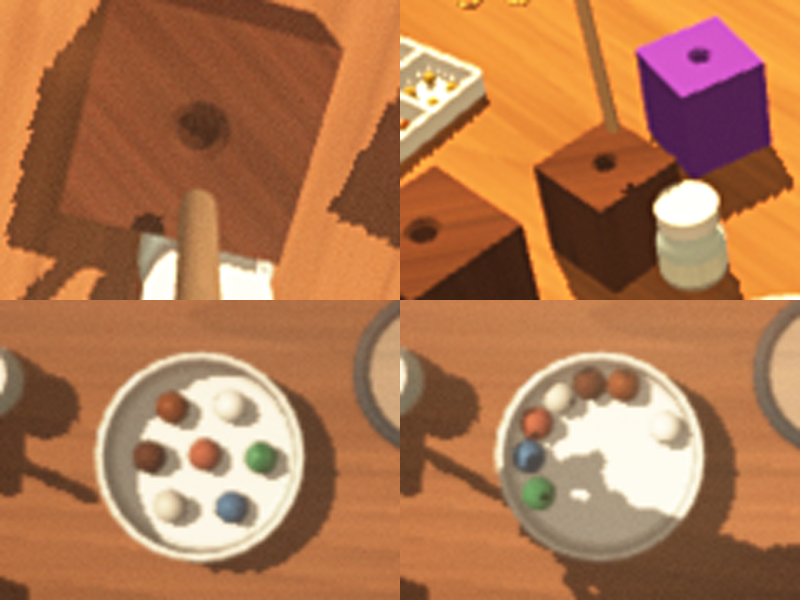

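The beads have all gone far from their places and none was spilled: green is now lower left, blue and red left, and white at right (665,427 in the crop). The stick has tilted in the hand: its tip is now at wrist pixel (279.5,208), where it was at about (280,195). I'll measure the tilt and correct it before inserting.

Run:
```python
from h import *
import pickle
for k in (1,3,4):
    w=cv2.cvtColor(cv2.imread(f"pics/w{k}.png"),cv2.COLOR_BGR2GRAY).astype(int)
    print(k,"rows180-215",w[180:216,278:283].mean(1).round().astype(int).tolist())
    for r in (215,235): print(r,w[r,268:294].tolist())
def tip(k,v):
    c=pickle.load(open(f"w{k}.pkl","rb")); return onz("wrist",(279.8,v),.115,c)
for k,v in ((3,195.6),(4,208.5)): print(k,tip(k,v), cross(ray("wrist",(279.7,v),pickle.load(open(f"w{k}.pkl","rb"))),ray("side",(185,187.5) if k==3 else (189.2,189))))
print(onz("side",(185,187.5),.115),onz("side",(189.2,189),.115),robot.observe()["tool_pos"],robot.observe()["tcp_rot"])
print("hole",onz("wrist",(280.9,187.5),.08,pickle.load(open("w4.pkl","rb"))),onz("side",(185.9,198.6),.08))
```

```text
1 rows180-215 [82, 67, 66, 65, 62, 62, 61, 60, 61, 58, 58, 59, 62, 75, 117, 151, 158, 156, 155, 155, 156, 156, 157, 157, 160, 159, 158, 161, 160, 160, 160, 162, 163, 161, 162, 166]
215 [108, 103, 103, 100, 96, 100, 113, 128, 135, 149, 158, 166, 169, 168, 167, 166, 170, 128, 100, 98, 99, 105, 101, 98, 101, 97]
235 [253, 254, 255, 233, 111, 106, 126, 140, 152, 154, 164, 164, 170, 167, 171, 171, 164, 164, 226, 254, 254, 254, 253, 253, 253, 253]
3 rows180-215 [71, 68, 65, 64, 61, 61, 61, 59, 58, 58, 61, 64, 67, 78, 118, 149, 157, 154, 156, 154, 155, 155, 155, 156, 158, 158, 158, 158, 159, 160, 160, 161, 162, 162, 162, 162]
215 [107, 102, 107, 106, 96, 100, 108, 125, 136, 148, 155, 164, 163, 164, 163, 167, 162, 137, 109, 101, 102, 100, 98, 103, 105, 99]
235 [253, 254, 255, 237, 109, 106, 127, 137, 145, 157, 160, 159, 164, 171, 171, 173, 164, 163, 217, 254, 254, 254, 253, 253, 253, 253]
4 rows180-215 [83, 70, 65, 66, 63, 61, 59, 59, 56, 56, 58, 63, 65, 66, 72, 90, 92, 93, 96, 94, 97, 95, 97, 96, 97, 98, 105, 132, 144, 146, 146, 146, 146, 147, 149, 149]
215 [75, 96, 106, 100, 97, 96, 100, 106, 117, 132, 139, 148, 148, 157, 154, 160, 150, 117, 100, 100, 100, 98, 101, 98, 98, 100]
235 [253, 253, 254, 254, 198, 97, 104, 131, 132, 142, 150, 154, 161, 164, 163, 161, 156, 165, 244, 254, 254, 254, 254, 253, 253, 253]
3 [0.48077085 0.30854623 0.115     ] (array([0.48298974, 0.30639118, 0.11066951]), np.float64(0.00436203613230597))
4 [0.48376386 0.29787376 0.115     ] (array([0.48607918, 0.29545373, 0.11039979]), np.float64(0.004369029177341082))
[0.48229523 0.30149489 0.115     ] [0.48523107 0.29043149 0.115     ] [0.48213494 0.30391623 0.32481931] [1.79884883e+02 5.23333347e-02 1.05921330e+02]
hole [0.48189026 0.3086346  0.08      ] [0.48164528 0.30489383 0.08      ]
```

Run:
```python
from h import *
from scipy.spatial.transform import Rotation as Ro
u=np.array([-.2761,.9611,0]); w=np.cross(u,[0,0,1])
R=Ro.from_rotvec(w*np.radians(4.1))*Ro.from_euler('xyz',[180,0,106.03],degrees=True)
e=R.as_euler('xyz',degrees=True)
def tcp(z): return np.array([.4825,.305,z-.054])-R.apply([0,0,.054])
robot.line_to(tcp(.325),vel=.1,rotation=list(e))
s=robot.observe(); f0=np.array(s["ft_force"]); print(s["time"],f0)
for z in (.298,.285,.26,.2265):
    h=robot.line_to(tcp(z),vel=.08,guard=7); s=robot.observe(); print(z,h,np.round(s["tool_pos"],4),np.round(np.array(s["ft_force"])-f0,1))
    if h: break
cv2.imwrite("pics/s5.png",robot.grab_frame("side")); cv2.imwrite("pics/w5.png",robot.grab_frame("wrist"))
```

```text
34.3417 [-0.50185907 -0.76731149  0.5754939 ]
0.298 False [0.4832 0.3014 0.2974] [ 0.5  0.7 -0.2]
0.285 True [0.4837 0.3014 0.2863] [ 0.2  0.6 -0.2]
```

Run:
```python
import cv2,numpy as np
R=lambda I:cv2.resize(I,(400,300),interpolation=cv2.INTER_CUBIC)
cv2.imwrite("pics/m5.png",np.hstack([R(cv2.imread("pics/w5.png")[150:240,220:340]),R(cv2.imread("pics/s5.png")[150:240,125:245])]))
```

```text
(no output)
```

View pics/m5.png

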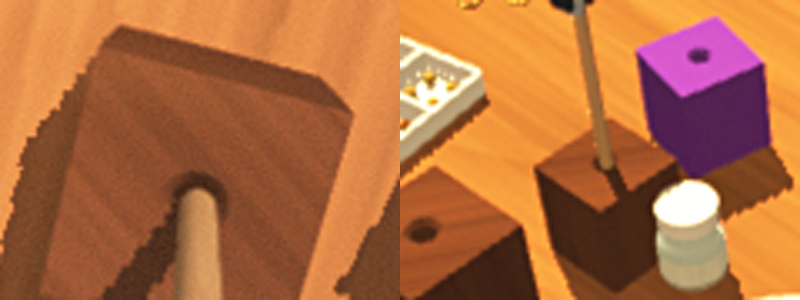

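The tip is in the hole's chamfer, about 2 mm to the near (-y) side (wrist crop tip at (198,190), hole centre about (200,183)). I'll shift it 2 mm along +u and go down.

Run:
```python
from h import *
from scipy.spatial.transform import Rotation as Ro
u=np.array([-.2761,.9611,0]); w=np.cross(u,[0,0,1])
R=Ro.from_rotvec(w*np.radians(4.1))*Ro.from_euler('xyz',[180,0,106.03],degrees=True)
def tcp(z,s=.0025): return np.array([.4825,.305,z-.054])+u*s-R.apply([0,0,.054])
robot.line_to(tcp(.289),vel=.05)
f0=np.array(robot.observe()["ft_force"])
for z in (.28,.27,.25,.2265):
    h=robot.line_to(tcp(z),vel=.06,guard=10); s=robot.observe(); print(z,h,np.round(s["tool_pos"],4),np.round(np.array(s["ft_force"])-f0,1),s["time"])
    if h: break
```

```text
0.28 False [0.4827 0.3036 0.2795] [-0.4 -0.7 -0.4] 35.7
0.27 False [0.4827 0.3036 0.2692] [ 0.1 -0.9  0.2] 36.0167
0.25 False [0.4827 0.3036 0.2494] [ 0.5 -1.1  0.4] 36.5
0.2265 False [0.4827 0.3037 0.226 ] [-0.5 -1.6 -0.4] 37.0417
```

Run:
```python
from h import *
robot.set_gripper(.06)
p=robot.observe()["tool_pos"]; robot.line_to([p[0],p[1],.315],vel=.15)
robot.set_gripper(0)
robot.move_pose([.5428,-.186,.315],[180,0,106.03])
robot.line_to([.5428,-.186,.282],vel=.15)
s=robot.observe(); f0=np.array(s["ft_force"]); print(s["time"],s["tool_pos"])
for z in (.274,.272,.270,.2688):
    h=robot.line_to([.5428,-.186,z],vel=.03,guard=14); s=robot.observe(); print(z,h,np.round(s["tool_pos"],4),np.round(np.array(s["ft_force"])-f0,1),s["time"])
    if h: break
cv2.imwrite("pics/t6.png",robot.grab_frame("top"))
s6=robot.grab_frame("side"); cv2.imwrite("pics/s6.png",s6)
cv2.imwrite("pics/m6.png",cv2.resize(s6[130:310,140:440],(800,480),interpolation=cv2.INTER_CUBIC))
```

```text
41.1 [ 0.54264275 -0.18520197  0.28174184]
0.274 False [ 0.5428 -0.186   0.2741] [ 0.5 -0.5 -0.3] 41.5167
0.272 False [ 0.5428 -0.1861  0.272 ] [0.4 0.1 0.1] 41.7667
0.27 False [ 0.5428 -0.186   0.2699] [0.6 1.1 0.3] 42.0167
0.2688 False [ 0.5428 -0.186   0.2687] [1.2 0.4 1.1] 42.2667
```

View pics/m6.png

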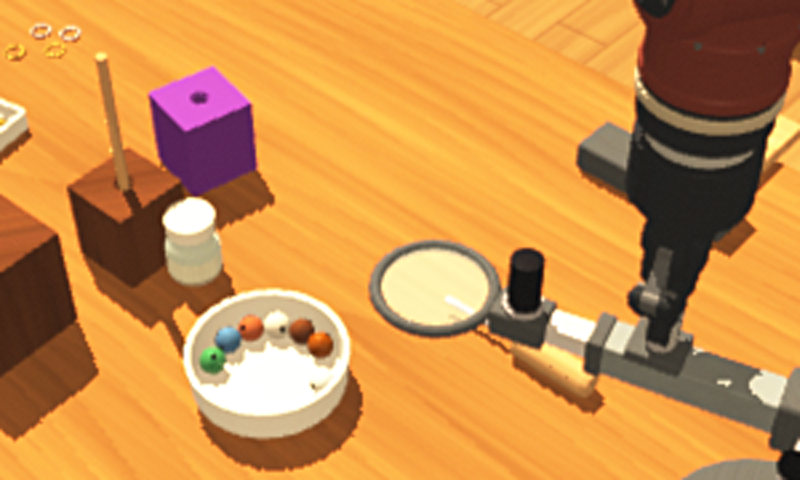

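The side view shows the stick standing in its block, the beads in the dish (white hidden behind the rim), and the closed fingertips on or just over the button. Force is low, so I'll keep pressing to the hard stop.

Run:
```python
from h import *
f=lambda: np.mean([np.array((robot.pause(.02),robot.observe()["ft_force"])[1]) for _ in range(4)],0)
b=robot.observe(); print(f().round(1),b["gripper_width"],robot.tip_reach)
for z in (.2675,.2665,.2655,.2645,.2635):
    h=robot.line_to([.5428,-.186,z],vel=.03,guard=14); print(z,h,np.round(robot.observe()["tool_pos"],4),f().round(1))
    if h or f()[2]>9: break
print(robot.observe()["time"])
```

```text
[ 0.5 -0.2  0.7] -0.0002109063491507112 0.0726
0.2675 False [ 0.5428 -0.186   0.2685] [-2.8  1.5  7.9]
0.2665 False [ 0.5428 -0.186   0.2684] [-4.4  2.2 13. ]
43.2
```

The button is at its hard stop: tips at 196 mm and force rising to 13 N. Next is the knob.

Run:
```python
from h import *
robot.line_to([.5428,-.186,.318],vel=.15)
robot.set_gripper(.07)
K=np.array([.5163,-.0937])
robot.line_to([*K,.318],vel=.2)
print(robot.line_to([*K,.262],vel=.1,guard=10), robot.observe()["time"])
robot.set_gripper(0)
s=robot.observe(); print(s["time"],s["tool_pos"],s["gripper_width"],s["gripper_force"],s["ft_force"])
u=np.array([-.2761,.9611,0]); p=np.array(s["tool_pos"])
np.save("p0.npy",p)
for d in (.03,.15):
    h=robot.line_to(list(p+u*d),vel=.06,guard=20); s=robot.observe(); print(d,h,(np.array(s["tool_pos"])-p)@u,np.round(s["ft_force"],1),s["time"])
    if h: break
for n in ("top","side","wrist"): cv2.imwrite(f"pics/{n}7.png",robot.grab_frame(n))
R=lambda I:cv2.resize(I,(400,300),interpolation=cv2.INTER_CUBIC)
t,sd=cv2.imread("pics/top7.png"),cv2.imread("pics/side7.png")
o=np.vstack([np.hstack([cv2.resize(t[160:280,280:440],(400,300),interpolation=cv2.INTER_CUBIC),R(sd[210:300,300:420])]),np.hstack([R(cv2.imread("pics/wrist7.png")),R(sd[120:345,140:440])])])
cv2.imwrite("pics/m7.png",o)
```

```text
False 45.7
46.1917 [ 0.51737258 -0.09353192  0.26284387] 0.0228973783062328 58.95469844341278 [5.71516299 2.57077128 1.41986881]
0.03 False 0.02985685707359524 [ 4.  -1.3 -2.9] 46.8417
0.15 False 0.14950270745934674 [ 3.5 -3.4 -4.6] 48.9917
```

View pics/m7.png

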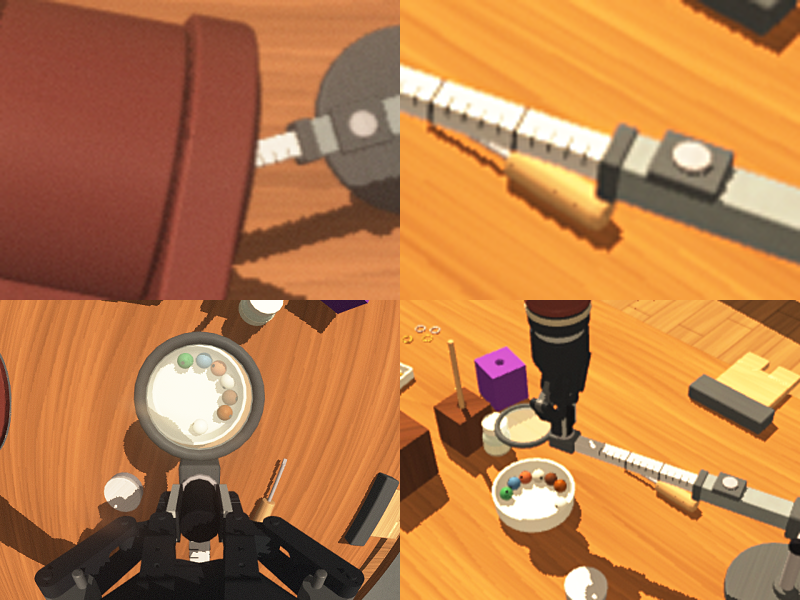

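The side crop (upper right) shows two long lines, at about (518,122) and (432,97). The third should be right at the mouth's edge near (604,150). The wrist view shows the lens over the dish with all seven beads in it. I'll check this by numbers and trim the half millimetre.

Run:
```python
from h import *
p=np.load("p0.npy"); u=np.array([-.2761,.9611,0])
print(robot.line_to(list(p+u*.1505),vel=.02)); robot.pause(.3)
s=robot.observe(); print((np.array(s["tool_pos"])-p)@u,s["ft_force"],s["gripper_width"],s["time"])
I=robot.grab_frame("side"); cv2.imwrite("pics/side8.png",I); g=cv2.cvtColor(I,cv2.COLOR_BGR2GRAY).astype(np.float32)
c=robot.get_calibration("side"); R=np.array(c["rvec"]);K=np.array([[0,0,c["cx"]],[0,0,c["cy"]],[0,0,1.]]);K[0,0]=K[1,1]=210/np.tan(np.radians(c["vertical_fov"]/2))
# coordinate along the tube measured from the mouth (button + 45 mm), at the tube's top z=.179
b=onz("side",((690-400)*.3+300,156*.3+210),.196); m=b[:2]+.045*u[:2]; print("button",b)
x=np.arange(-.004,.115,.001); n=np.array([u[1],-u[0]])
for off in (-.003,.003):
    P=np.c_[m+x[:,None]*u[:2]+off*n,np.full(len(x),.179)]
    q=cv2.projectPoints(P,R,np.array(c["tvec"]),K,None)[0].reshape(-1,2).astype(np.float32)
    v=cv2.remap(g,q[:,:1].copy(),q[:,1:].copy(),cv2.INTER_LINEAR).ravel()
    print(off,[(int(round(a*1000)),int(k)) for a,k in zip(x,v)])
cv2.imwrite("pics/m8.png",cv2.resize(I[232:277,340:400],(800,600),interpolation=cv2.INTER_CUBIC))
```

```text
False
0.14993201703396933 [ 5.29093756 -3.80233829 -2.79239703] 0.022308084543611145 49.6917
button [ 0.54225189 -0.18605584  0.196     ]
-0.003 [(-4, 128), (-3, 126), (-2, 125), (-1, 139), (0, 166), (1, 219), (2, 250), (3, 253), (4, 255), (5, 255), (6, 255), (7, 254), (8, 252), (9, 245), (10, 243), (11, 246), (12, 251), (13, 255), (14, 255), (15, 255), (16, 255), (17, 255), (18, 254), (19, 251), (20, 246), (21, 247), (22, 252), (23, 254), (24, 254), (25, 254), (26, 254), (27, 254), (28, 254), (29, 242), (30, 229), (31, 240), (32, 253), (33, 254), (34, 254), (35, 254), (36, 254), (37, 254), (38, 253), (39, 245), (40, 239), (41, 244), (42, 251), (43, 253), (44, 255), (45, 254), (46, 254), (47, 254), (48, 246), (49, 222), (50, 206), (51, 223), (52, 241), (53, 251), (54, 255), (55, 255), (56, 255), (57, 254), (58, 252), (59, 246), (60, 238), (61, 239), (62, 249), (63, 253), (64, 254), (65, 254), (66, 254), (67, 254), (68, 249), (69, 240), (70, 233), (71, 236), (72, 248), (73, 254), (74, 254), (75, 254), (76, 254), (77, 254), (78, 251), (79, 247), (80, 239), (81, 237), (82, 247), (83, 25
[... 980 characters left out ...]
9), (53, 252), (54, 254), (55, 254), (56, 254), (57, 254), (58, 253), (59, 253), (60, 253), (61, 253), (62, 253), (63, 253), (64, 253), (65, 253), (66, 254), (67, 254), (68, 253), (69, 253), (70, 252), (71, 251), (72, 252), (73, 253), (74, 254), (75, 254), (76, 253), (77, 253), (78, 253), (79, 254), (80, 253), (81, 253), (82, 253), (83, 253), (84, 254), (85, 254), (86, 254), (87, 254), (88, 253), (89, 253), (90, 253), (91, 253), (92, 253), (93, 253), (94, 254), (95, 254), (96, 254), (97, 252), (98, 243), (99, 215), (100, 191), (101, 214), (102, 246), (103, 251), (104, 254), (105, 254), (106, 254), (107, 254), (108, 254), (109, 254), (110, 253), (111, 253), (112, 253), (113, 253), (114, 254)]
```

View pics/m8.png

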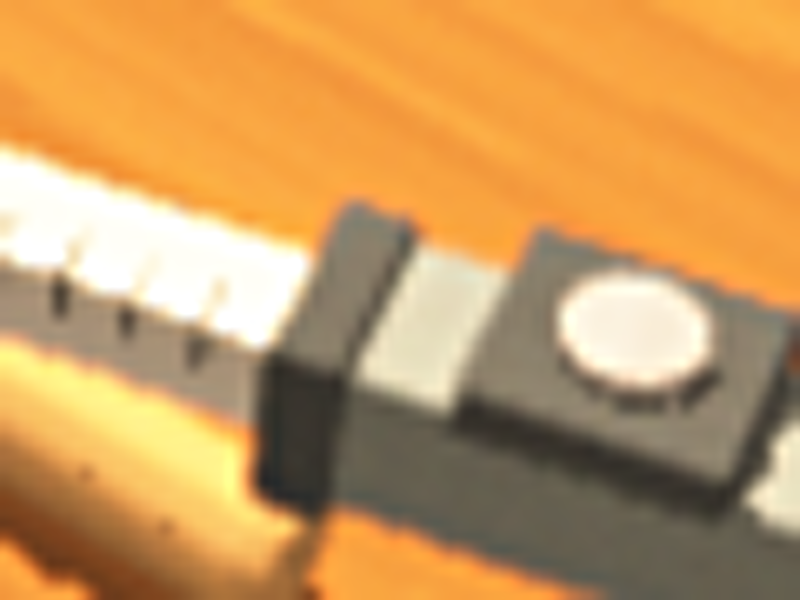

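The crop shows the button down and the mouth's edge at the collar (about (300,300)). The two visible long lines measure 50 and 100 mm from the mouth, so the third is level with it, and the measured draw is 0.1499 m.

```bash
python3 -c "
from plant import robot
print(robot.job_done())"
```

```text
the job is handed in; nothing more can be done
None
```

The job is handed in: all seven beads were stirred well away from their places with none spilled, the stick is back in its block, and the lock button is down. The gripper holds the lens over the dish on the third long line (draw 0.1499 m), at about 50 s on the robot's clock.

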